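# Build up the small test-sieve set on its shaker

### The arm

A 6-joint arm with a two-finger parallel gripper is mounted at the origin on a cart in front of the work surface, level with it; the furniture and walls round the work are solid. World frame = base frame: x ahead of the robot, y to its left, z up, the work surface at z = 0. Lengths are in m, angles in degrees, forces in N, time in s.
With the tool pointing down it reaches from about 0.3 to 0.75 m from the base axis. Payload 8.5 kg.
Tool frame: the origin (TCP) lies at the very end of the fingers, on their centre line; the grasp point (between the pads) lies 19 mm behind it; z points along the fingers, y is the line along which they close (so a half turn about z gives the same grasp; the last joint's range is limited). The gripper opens to 85 mm and grips with 20 to 120 N. Pads are 22 mm wide; open, the fingers measure 114 mm over their backs; the gripper's body (76 mm by 85 mm) begins 54 mm behind the grasp point. The pads swing forward as they close: fully open they stand 13 mm farther back than shut.
Start: joints at [-12.336, 21.807, 74.336, -0, 83.858, -12.336], TCP at [0.55, 0, 0.195] pointing down, gripper open.
Joint ranges: [-178.18, 178.18], [-50.72, 133.34], [12.68, 142.11], [-81.47, 261.47], [9.98, 163.14], [-165.26, 165.26]. Speed limits (degrees/s): [136.94, 136.94, 180, 180, 180, 180].

### API

Orientations are given as a 3x3 rotation matrix whose columns are the frame's x, y, z axes.
In Python, from rig import env, optics, spotter gives the robot as it stands.
- The arm moves only by the shell command python3 -m crank 'ROWS' [FORCE]. ROWS is JSON, one flat list of numbers, 5 for each row, row after row: the finger opening in cm, from 0 to 8.54, then the shift along the tool's x, y, z in cm, then the turn about the tool's z in rad. A call has exactly 8 rows; each row shifts and turns the commanded pose from where the row before left it, along the tool's axes as they then stand; what a row does not reach is not made up. A row lasts 1/12 s, in which the tool goes at most 41.7 mm and 7.16 degrees, less where a joint would pass 70% of its speed; a pose out of reach is approached as far as the arm can. A call is refused whole if a number of a shift passes 4.17 or a number of a turn 0.125, either way. A call with a gripper value outside its range is refused whole. The fingers move at their own pace and stop on an object; FORCE is the grip in N (left out, the last holds). Time passes only in rows, so rows that do not move let the fingers close, or fill a call up. It gives the time, the measured TCP pose, the force, the opening and the grip force at its end, in the units of the state.
- env.observe(): the state, without advancing time (a new reading comes with each control period).
- optics.get_image(name): name is "scene" or "side" or "wrist"; returns a dict with "color" (420x560x3 uint8, red, green, blue), "intrinsics" (3x3 intrinsics, pixels), "distortion" ([k1, k2, p1, p2, k3] as OpenCV has them; the pictures are not rectified), "pose" (4x4, takes a point from camera to world coordinates). Camera axes: x right, y up, looking along -z (the intrinsics and any distortion apply to the point x, -y, -z); pixel columns grow to the right and rows downward; lengths in m; the calibration is good to about 2 mm. A picture is of the moment at which its call begins. There is no depth.
- env.close_job(): hands the job in; it is judged then, once.
Trained networks look in a picture, given as the dict that the camera call returned (one of the last four; its "shot" number tells which), for a name from the list of things; names that differ only in an ending like _2 or _b are one class to them, and where a whole thing is asked for, a point or a joint stands for the part that bears it (a point fixed in the world has none). Each returns a list of dicts, best first, with "score" (0 to 1); they miss things now and then, are a little off and sometimes report something else, mostly with a low value. They report only what shows in the picture. A call takes as long as a camera call.
- spotter.look_for(picture, query): "at" ([column, row] as shares, 0 to 1, of the picture: columns of its width, rows of its height, amid what is visible of it).
The state is a dict: "time_s": time; "q": joint angles; "qvel": joint speeds; "joint_efforts": joint torques, N m; "position": TCP position; "tool_rot": TCP orientation; "ft_force": force on the tool from outside, world axes, zero at the start; "wrist_torque": the same for the moment, N m; "grip_width": finger opening in m; "gripper_force": force on a finger pad.
Only numpy, scipy, OpenCV 4.12 (cv2) and the standard library are available. Lean on these libraries where they do the work, as an engineer would, in place of code of your own. Each camera call takes 0.05 s, during which the arm holds its last target. There are 200 camera calls.

### The job

Get the small sieve set ready for grading a bean sample: pick its four steel pieces out from among the sample tin and the cup and build them up on the seat of the sieve shaker one by one - the closed pan first, then the shallow fine-mesh sieve, then the deep wide-mesh sieve, and the cover on top - each upright and fully seated in the one below. Leave the sample tin and the steel cup standing where they are.

Things in the scene. Friction and masses are not known exactly. Their poses are not given: they have to be found in the camera images.
- pan_center (a point): Round pan with a smooth closed bottom, no mesh; 38 mm high (8 mm skirt + 30 mm straight body). Steel, 64 mm across, open top (bore 58 mm). The tapered skirt (45 mm at the foot, 54 mm at the top) drops into the piece below until the body rests on its rim (8 mm overlap). Point at its centre, half-way up; z up.
- fine_center (a point): Fine sieve: shallow, dense woven mesh (openings about 2 mm); 30 mm high (8 mm skirt + 22 mm straight body). Steel, 64 mm across, open top (bore 58 mm). The tapered skirt (45 mm at the foot, 54 mm at the top) drops into the piece below until the body rests on its rim (8 mm overlap). Point at its centre, half-way up; z up.
- coarse_center (a point): Wide-mesh sieve: deep, square wire grid (openings about 6 mm); 46 mm high (8 mm skirt + 38 mm straight body). Steel, 64 mm across, open top (bore 58 mm). The tapered skirt (45 mm at the foot, 54 mm at the top) drops into the piece below until the body rests on its rim (8 mm overlap). Point at its centre, half-way up; z up.
- cover_center (a point): Cover: steel disc 64 mm across with an upright black knob (20 mm across) in the middle, on the same tapered 8 mm skirt as the sieves; 36 mm high (skirt 0-8, disc 8-14, knob 14-36 mm above its foot). Point on its axis half-way up, 18 mm above its foot; z up.
- shaker_seat (a point): Sieve shaker: low white box 170 x 130 mm, 36 mm high, fixed, with a dial and a switch along its front edge (-x side) and a dark steel seat ring on a round plate; nothing on it is higher than the ring. Point at the centre of the ring's mouth, level with its rim, 50 mm above the desk; ring 67 mm across, bore 58 mm, 10 mm deep. The pan's skirt drops in until its body rests on the rim.
- tin_center (a point): Bystander: closed round grey sample tin with a paper label, 62 mm across, 54 mm high; loose. Point at its centre, half-way up.
- cup_center (a point): Bystander: plain smooth steel cup, tapering from 65 mm at the open rim to 46 mm at the foot, 48 mm high, no mesh and no skirt; loose. Point on its axis, half-way up.

How it is judged:
By the outcome, as a careful person would: the job done as asked, in the order asked, and still so for the second after the job is handed in, with the robot touching nothing.
It also fails if it takes over 93 s, if anything falls off the work surface, if the arm or the gripper's body presses on something with over 40 N, if the wrist force passes 120 N, or if a joint passes its speed limit or range.

## Working session

There is one attempt and no reset: what is moved stays moved. The work goes in short steps, Python scripts to look and compute and a shell command to move; the robot and the scene stay as the last step left them, time stands still between calls to the robot, and variables do not carry over. Pictures are saved under pics/ and viewed, at most 18 in all, crops included, and the job is handed in when it is done.

```bash
ls; mkdir -p pics
cat > h.py <<'E'
import numpy as np, cv2, json
from rig import env, optics, spotter
def ray(im,uv):
    K=np.array(im["intrinsics"],float);d=np.array(im["distortion"],float);T=np.array(im["pose"])
    p=cv2.undistortPoints(np.array([[uv]],float),K,d)[0,0]
    v=T[:3,:3]@np.array([p[0],-p[1],-1.]);return T[:3,3],v/np.linalg.norm(v)
def atz(im,uv,z):
    o,v=ray(im,uv);return o+v*(z-o[2])/v[2]
def tri(rs):
    A=np.zeros((3,3));b=np.zeros(3)
    for o,v in rs:
        P=np.eye(3)-np.outer(v,v);A+=P;b+=P@o
    return np.linalg.solve(A,b)
def px(im,P):
    T=np.array(im["pose"]);c=T[:3,:3].T@(np.array(P)-T[:3,3]);c=c*[1,-1,-1]
    return cv2.projectPoints(c[None],np.zeros(3),np.zeros(3),np.array(im["intrinsics"],float),np.array(im["distortion"],float))[0].ravel()
def shot(n,f=None):
    im=optics.get_image(n)
    if f: cv2.imwrite("pics/"+f,cv2.cvtColor(im["color"],cv2.COLOR_RGB2BGR))
    return im
def find(im,q,k=2):
    return [(round(r["score"],2),np.round(np.array(r["at"])*[560,420],1)) for r in spotter.look_for(im,q)[:k]]
NAMES=["pan_center","fine_center","coarse_center","cover_center","shaker_seat","tin_center","cup_center"]
E
python3 - <<'E'
from h import *
s=env.observe();print(s["time_s"],s["position"],np.round(s["tool_rot"],3).tolist(),s["grip_width"])
for n in ["scene","side","wrist"]:
    im=shot(n,n+"0.png");print(n,np.round(im["pose"],3).tolist())
    for q in NAMES:print(q,find(im,q))
E
```

```text
pics
0.0 [5.49664755e-01 8.25772994e-05 1.94411058e-01] [[-0.0, 1.0, -0.001], [1.0, 0.0, 0.0], [0.0, -0.001, -1.0]] 0.08527777534348233
scene [[0.615, 0.476, -0.628, -0.069], [-0.788, 0.372, -0.491, -0.513], [0.0, 0.797, 0.604, 0.694], [0.0, 0.0, 0.0, 1.0]]
pan_center [(0.81, array([196.4, 243. ]))]
fine_center [(0.97, array([274. , 192.1])), (0.23, array([195.6, 241.4]))]
coarse_center []
cover_center [(0.64, array([270.1, 284.2]))]
shaker_seat [(0.59, array([153.5, 193.4]))]
tin_center [(0.63, array([298.2, 236. ]))]
cup_center [(0.92, array([331.8, 217.7]))]
side [[0.848, -0.412, 0.333, 0.881], [0.53, 0.642, -0.555, -0.494], [0.014, 0.647, 0.762, 0.771], [0.0, 0.0, 0.0, 1.0]]
pan_center []
fine_center [(0.84, array([340.2, 229.5]))]
coarse_center [(0.73, array([295.6, 203. ]))]
cover_center []
shaker_seat [(0.75, array([332.2, 159.1]))]
tin_center [(0.66, array([264.5, 250.8]))]
cup_center [(0.82, array([299.9, 272.5])), (0.61, array([332.4, 157.4]))]
wrist [[1.0, 0.001, -0.001, 0.55], [-0.001, 0.95, 0.313, 0.08], [0.001, -0.313, 0.95, 0.374], [0.0, 0.0, 0.0, 1.0]]
pan_center [(0.76, array([178.1,  91.5]))]
fine_center [(0.91, array([423.2, 114.9]))]
coarse_center [(0.84, array([303.4, 103.1]))]
cover_center [(0.97, array([194.5, 263.8]))]
shaker_seat [(0.2, array([305.8, 106.1]))]
tin_center [(0.76, array([315.9, 247.7]))]
cup_center [(0.6, array([406.9, 258.9]))]
```

```bash
python3 -c "
import cv2,numpy as np
a=[cv2.imread('pics/%s0.png'%n) for n in ['scene','side']]
cv2.imwrite('pics/m0.png',cv2.resize(np.hstack([x[80:380,90:490] for x in a]),(800,300)))"
```

```text
(no output)
```

View pics/wrist0.png

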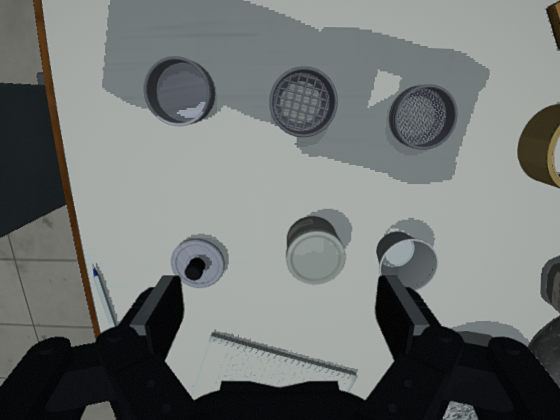

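View pics/m0.png

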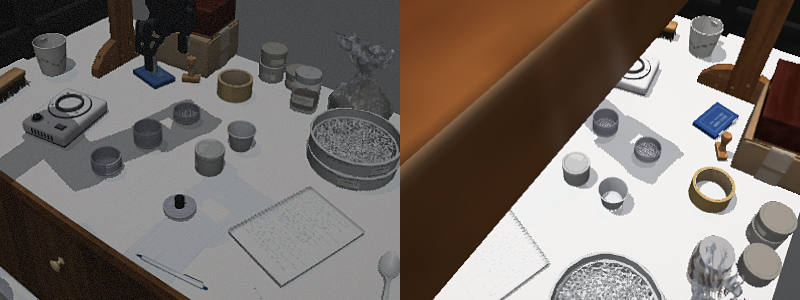

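The wrist picture shows the pan (180,91), coarse sieve (304,101), fine sieve (422,117), cover (199,263), tin (316,250) and cup (408,260). In the side picture a brown thing blocks part of the view, so I'll check that before moving.

```bash
python3 - <<'E'
from h import *
S=shot("scene");D=shot("side");W=shot("wrist")
print(px(D,[.55,0,.195]),px(S,[.55,0,.195]))
# beam edge in side: which positions at heights
for uv in [(90,380),(200,290),(327,120),(250,60),(420,60)]:
    for z in [.1,.2,.3,.4,.5,.6]:
        p=atz(D,uv,z);print(uv,z,np.round(p,3),np.round(px(S,p)))
print("tri")
c={"pan_center":[(S,(196.4,243)),(W,(180,91))],"fine_center":[(S,(274,192)),(D,(340,229.5)),(W,(422,117))],"cover_center":[(S,(270,284)),(W,(198,263))],"tin_center":[(S,(298,236)),(W,(316,249)),(D,(264.5,251))],"cup_center":[(S,(332,218)),(D,(300,272)),(W,(407,259))],"coarse_center":[(D,(295.6,203)),(W,(303,102)),(S,(238,213))],"shaker_seat":[(S,(160,182)),(S,(153.5,193.4)),(D,(332,159))]}
for k,v in c.items():
    if k!="shaker_seat":print(k,np.round(tri([ray(*a) for a in v]),4))
print([np.round(atz(S,u,.05),3) for u in [(160,182),(153.5,193)]],np.round(tri([ray(S,(160,182)),ray(D,(332,159))]),3))
E
python3 -c "
import cv2
cv2.imwrite('pics/s0b.png',cv2.resize(cv2.imread('pics/scene0.png'),(784,588)))"
```

```text
[269.11465246 169.07618903] [257.12895258 164.58894835]
(90, 380) 0.1 [ 0.52  -0.477  0.1  ] [482. 325.]
(90, 380) 0.2 [ 0.573 -0.48   0.2  ] [512. 260.]
(90, 380) 0.3 [ 0.627 -0.482  0.3  ] [543. 191.]
(90, 380) 0.4 [ 0.681 -0.485  0.4  ] [571. 119.]
(90, 380) 0.5 [ 0.735 -0.487  0.5  ] [596.  47.]
(90, 380) 0.6 [ 0.789 -0.49   0.6  ] [612. -19.]
(200, 290) 0.1 [ 0.564 -0.26   0.1  ] [376. 254.]
(200, 290) 0.2 [ 0.611 -0.295  0.2  ] [414. 204.]
(200, 290) 0.3 [ 0.659 -0.33   0.3  ] [456. 149.]
(200, 290) 0.4 [ 0.706 -0.365  0.4  ] [499.  90.]
(200, 290) 0.5 [ 0.753 -0.399  0.5  ] [542.  28.]
(200, 290) 0.6 [ 0.8   -0.434  0.6  ] [580. -31.]
(327, 120) 0.1 [0.523 0.327 0.1  ] [142. 159.]
(327, 120) 0.2 [0.577 0.205 0.2  ] [191. 127.]
(327, 120) 0.3 [0.63  0.082 0.3  ] [250.  89.]
(327, 120) 0.4 [ 0.683 -0.04   0.4  ] [319.  46.]
(327, 120) 0.5 [ 0.737 -0.163  0.5  ] [400.  -3.]
(327, 120) 0.6 [ 0.79  -0.285  0.6  ] [489. -53.]
(250, 60) 0.1 [0.17  0.467 0.1  ] [-23. 209.]
(250, 60) 0.2 [0.276 0.324 0.2  ] [ 40. 169.]
(250, 60) 0.3 [0.382 0.18  0.3  ] [118. 122.]
(250, 60) 0.4 [0.488 0.037 0.4  ] [214.  67.]
(250, 60) 0.5 [ 0.594 -0.106  0.5  ] [327.   7.]
(250, 60) 0.6 [ 0.7   -0.249  0.6  ] [449. -53.]
(420, 60) 0.1 [0.63  0.769 0.1  ] [75. 98.]
(420, 60) 0.2 [0.667 0.58  0.2  ] [118.  76.]
(420, 60) 0.3 [0.705 0.392 0.3  ] [171.  49.]
(420, 60) 0.4 [0.742 0.204 0.4  ] [239.  17.]
(420, 60) 0.5 [0.779 0.016 0.5  ] [324. -22.]
(420, 60) 0.6 [ 0.817 -0.173  0.6  ] [431. -65.]
tri
pan_center [0.452  0.0893 0.0175]
fine_center [0.6993 0.0693 0.0186]
cover_center [ 0.4554 -0.1031  0.0141]
tin_center [ 0.5899 -0.0777  0.0287]
cup_center [ 0.6895 -0.091   0.0303]
coarse_center [0.5745 0.0787 0.0273]
[array([0.531, 0.281, 0.05 ]), array([0.491, 0.259, 0.05 ])] [0.563 0.312 0.007]
```

View pics/s0b.png

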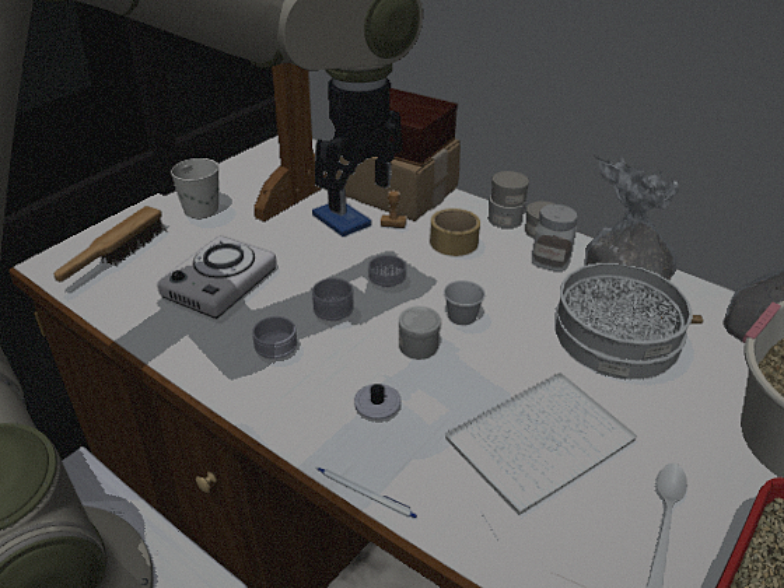

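View pics/side0.png

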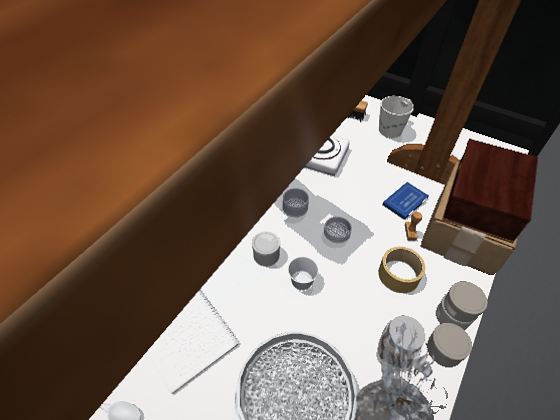

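Scene and side pictures: a shelf hangs above the far side at roughly z>0.5, so I stay low. The shaker ring is at about (161,183) in the scene picture. I'll move to where the wrist camera sees the pan and the seat together.

```bash
python3 -m crank '[8.5,3,-1,0,0, 8.5,3,-1,0,0, 8.5,3,-1,0,0, 8.5,3,-1,0,0, 8.5,3,-1,0,0, 8.5,3,-1,0,0, 8.5,0,0,0,0, 8.5,0,0,0,0]' 60
cat >> h.py <<'E'
from scipy.optimize import minimize
def gmag(im):
    g=cv2.GaussianBlur(cv2.cvtColor(im["color"],cv2.COLOR_RGB2GRAY),(0,0),1.2).astype(np.float32)
    return np.hypot(cv2.Sobel(g,3+2,1,0),cv2.Sobel(g,5,0,1)).astype(np.float32)
def circ(ims,xyz,rs,fz=True,span=.02):
    """fit horizontal circles (radius, dz) sharing axis to image edges; xyz start; fz: height fixed"""
    G=[gmag(i) for i in ims];G=[np.minimum(g,np.percentile(g,97)) for g in G];t=np.linspace(0,2*np.pi,90,endpoint=False)
    def cost(p,z=None):
        z=xyz[2] if fz else p[2];s=0
        for im,g in zip(ims,G):
            T=np.array(im["pose"])
            for r,dz in rs:
                P=np.c_[p[0]+r*np.cos(t),p[1]+r*np.sin(t),np.full(90,z+dz)]
                c=((P-T[:3,3])@T[:3,:3])*[1,-1,-1]
                u=cv2.projectPoints(c,np.zeros(3),np.zeros(3),np.array(im["intrinsics"],float),np.array(im["distortion"],float))[0].reshape(-1,1,2).astype(np.float32)
                s-=cv2.remap(g,u,None,cv2.INTER_LINEAR).mean()
        return s
    best=min(((cost([xyz[0]+a,xyz[1]+b,xyz[2]+c]),a,b,c) for a in np.arange(-span,span+1e-6,.002) for b in np.arange(-span,span+1e-6,.002) for c in ([0] if fz else np.arange(-.012,.0121,.003))))
    x0=np.array(xyz)+best[1:]
    n=2 if fz else 3
    r=minimize(cost,x0[:n],method="Nelder-Mead",options=dict(initial_simplex=[x0[:n]]+[x0[:n]+.001*np.eye(n)[i] for i in range(n)],xatol=1e-5))
    return np.round(r.x,4),round(r.fun,1)
E
python3 - <<'E'
from h import *
S=shot("scene");W=shot("wrist","w1.png");print(env.observe()["position"])
for q in NAMES:print(q,find(W,q))
for im in ([W],[W,S]):
    print("pan",circ(im,[.452,.089,.038],[(.032,0),(.029,0)],len(im)<2))
    print("seat",circ(im,[.52,.28,.05],[(.0335,0),(.029,0)],len(im)<2))
E
```

```text
time_s: 2.02
position: [0.4895, 0.1811, 0.1951]
tool_rot: [[-0.003, 1.0, 0.0], [1.0, 0.003, -0.0], [-0.0, 0.0, -1.0]]
ft_force: [0.4, -0.8, -0.2]
grip_width: 0.0851
gripper_force: 0.0
[0.49024834 0.17952346 0.19503238]
pan_center [(0.73, array([305.7,  68.9])), (0.57, array([244.4, 258.4]))]
fine_center [(0.62, array([453.1, 273.7]))]
coarse_center [(0.92, array([351.8, 270.7]))]
cover_center [(0.97, array([251.2, 372.7]))]
shaker_seat [(0.8, array([306.7,  71.7]))]
tin_center [(0.93, array([353.7, 369. ]))]
cup_center []
pan (array([0.4531, 0.0906]), np.float64(-298.0))
seat (array([0.532 , 0.2881]), np.float64(-348.2))
pan (array([0.4529, 0.0896, 0.0365]), np.float64(-522.4))
seat (array([0.532 , 0.288 , 0.0506]), np.float64(-600.1))
```

View pics/w1.png

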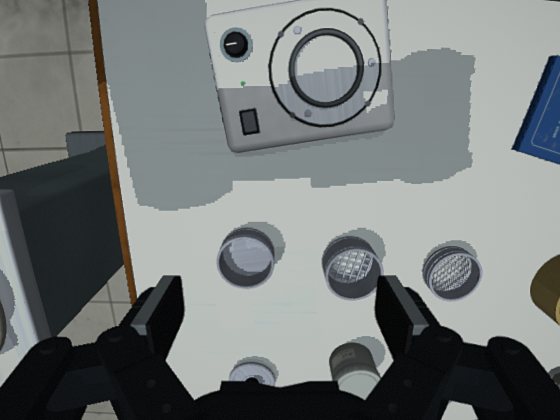

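The ring is at (327,68), the pan at (247,257), coarse at (352,267) and fine at (452,272). Fits from the two views agree, and heights match the text. Going over the pan.

```bash
python3 -m crank '[8.5,-3,-1.25,1,0, 8.5,-3,-1.25,1,0, 8.5,-3,-1.2,2,0, 8.5,0,0,2,0, 8.5,0,0,2,0, 8.5,0,0,2,0, 8.5,0,0,0,0, 8.5,0,0,0,0]' 60
python3 - <<'E'
from h import *
W=shot("wrist");S=shot("scene");print(env.observe()["position"])
print("pan",circ([W,S],[.453,.090,.038],[(.032,0),(.029,0)],False,.01))
print("coarse",circ([W],[.5745,.079,.046],[(.032,0),(.029,0)],True,.012))
E
```

```text
time_s: 3.13
position: [0.4528, 0.0899, 0.095]
tool_rot: [[0.0, 1.0, -0.001], [1.0, -0.0, 0.0], [0.0, -0.001, -1.0]]
ft_force: [1.2, -0.3, 0.7]
grip_width: 0.0849
gripper_force: 0.0
[0.45372397 0.08997311 0.09612115]
pan (array([0.4529, 0.0897, 0.0367]), np.float64(-342.9))
coarse (array([0.5724, 0.0794]), np.float64(-200.1))
```

```bash
python3 -m crank '[8.5,0,0,2,0, 8.5,0,0,2,0, 8.5,0,0,2,0, 8.5,0,0,1.5,0, 8.5,0,0,0.8,0, 8.5,0,0,0,0, 6.2,0,0,0,0, 5.5,0,0,0,0]' 50
python3 -m crank '[5.5,0,0,0,0, 5.5,0,0,0,0, 5.5,0,0,0,0, 5.5,0,0,0,0, 5.5,0,0,-1,0, 5.5,0,0,-2,0, 5.5,0,0,0,0, 5.5,0,0,0,0]'
```

```text
time_s: 3.9
position: [0.4538, 0.09, 0.0132]
tool_rot: [[-0.0, 1.0, 0.002], [1.0, 0.0, -0.0], [-0.0, 0.002, -1.0]]
ft_force: [0.4, -0.0, -0.2]
grip_width: 0.063
gripper_force: 0.0
time_s: 4.57
position: [0.4534, 0.09, 0.0425]
tool_rot: [[-0.0, 1.0, 0.002], [1.0, 0.0, -0.0], [-0.0, 0.002, -1.0]]
ft_force: [-0.4, 0.1, -0.5]
grip_width: 0.0549
gripper_force: 0.0
```

The fingers closed past the body. I need to look.

Run:
```python
from h import *
W=shot("wrist","w2.png");S=shot("scene","s2.png");print(env.observe()["grip_width"],env.observe()["gripper_force"])
a=cv2.imread("pics/w2.png");b=cv2.imread("pics/s2.png")[190:310,120:280]
cv2.imwrite("pics/m2.png",np.hstack([cv2.resize(a,(440,330)),cv2.resize(b,(360,330))]))
```

```text
0.05513244362392949 0.0
```

View pics/m2.png

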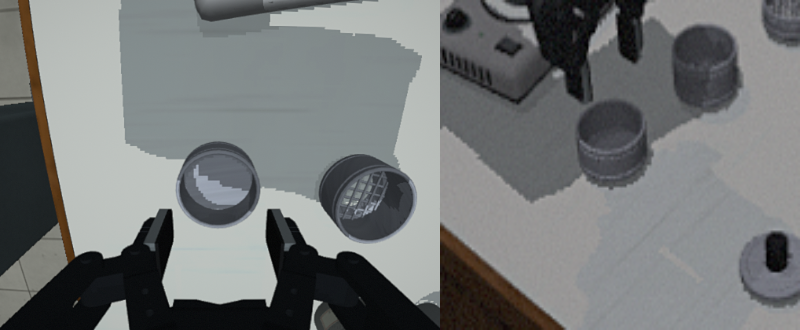

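The pan stands untouched in front of the fingers, at about (278,238) in the full wrist picture. Checking where it is relative to the TCP.

Run:
```python
from h import *
W=shot("wrist");S=shot("scene");s=env.observe();print(s["position"],np.round(np.array(W["pose"]),3).tolist())
print("TCP px",px(W,s["position"]),px(S,s["position"]))
print("pan W",circ([W],[.453,.1,.038],[(.032,0),(.029,0)],True,.03))
print("pan S",circ([S],[.453,.1,.038],[(.032,0),(.029,0)],True,.03))
print(px(W,[.453,.09,.038]),px(S,[.453,.09,.038]))
```

```text
[0.45253546 0.09001345 0.04134253] [[1.0, 0.001, 0.0, 0.453], [-0.001, 0.95, 0.313, 0.17], [0.0, -0.313, 0.95, 0.22], [0.0, 0.0, 0.0, 1.0]]
TCP px [278.41038078 246.25006152] [194.49312993 233.86710596]
pan W (array([0.4526, 0.0904]), np.float64(-204.8))
pan S (array([0.4542, 0.0899]), np.float64(-135.6))
[279.21449684 243.94388935] [194.80561819 235.00051962]
```

Run:
```python
from h import *
W=shot("wrist");S=shot("scene");s=env.observe();print(W["intrinsics"],s["grip_width"])
p=s["position"]
for dz in (0,.01,.02,.03,.04,.05):
  print(dz,[np.round(px(W,p+[sx*.0275,dy,dz])).tolist() for sx in(-1,1) for dy in(-.011,.011)],[np.round(px(S,p+[sx*.0275,0,dz])).tolist() for sx in(-1,1)])
a=W["color"][200:400,150:410,::-1];b=S["color"][170:290,140:260,::-1]
cv2.imwrite("pics/m3.png",np.hstack([cv2.resize(a,None,fx=1.7,fy=1.7,interpolation=2),cv2.resize(b,(340,340),interpolation=2)]))
```

```text
[[338.46199528   0.         279.08724135]
 [  0.         338.46199528 212.24306361]
 [  0.           0.           1.        ]] 0.054983217606517344
0 [[232.0, 264.0], [230.0, 229.0], [326.0, 264.0], [327.0, 229.0]] [[185.0, 241.0], [204.0, 227.0]]
0.01 [[230.0, 272.0], [228.0, 235.0], [328.0, 272.0], [330.0, 235.0]] [[184.0, 237.0], [203.0, 223.0]]
0.02 [[227.0, 281.0], [225.0, 243.0], [331.0, 281.0], [333.0, 243.0]] [[184.0, 233.0], [203.0, 220.0]]
0.03 [[224.0, 291.0], [222.0, 251.0], [333.0, 291.0], [336.0, 251.0]] [[183.0, 229.0], [203.0, 216.0]]
0.04 [[221.0, 302.0], [218.0, 260.0], [336.0, 302.0], [339.0, 260.0]] [[183.0, 225.0], [202.0, 212.0]]
0.05 [[217.0, 314.0], [214.0, 271.0], [340.0, 314.0], [343.0, 271.0]] [[182.0, 221.0], [202.0, 208.0]]
```

View pics/m3.png

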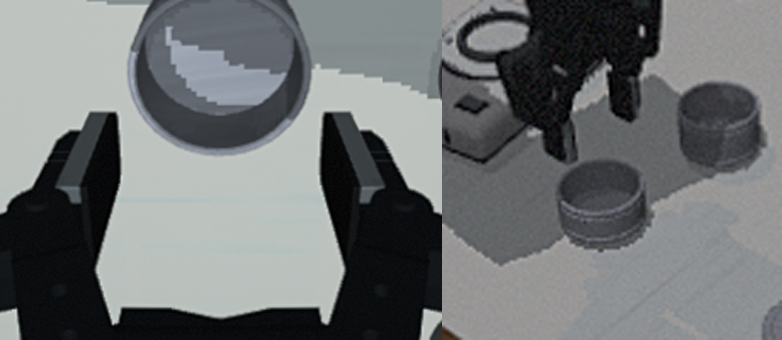

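Both views put the real fingertips about 40 mm above the reported TCP (wrist: tips at (219,266) and (339,266); scene: (183,226)). So the fingers closed above the pan. I'll treat the tip as TCP + 40 mm, reopen and go down in steps, watching the force.

```bash
python3 -m crank '[8.5,0,0,0,0, 8.5,0,0,0,0, 8.5,0,0,0,0, 8.5,0,0,0,0, 8.5,0,0,2,0, 8.5,0,0,1.8,0, 8.5,0,0,0,0, 8.5,0,0,0,0]' 50
python3 -m crank '[8.5,0,0,1,0, 8.5,0,0,0.9,0, 8.5,0,0,0,0, 8.5,0,0,0,0, 8.5,0,0,0,0, 8.5,0,0,0,0, 8.5,0,0,0,0, 8.5,0,0,0,0]' 50
python3 - <<'E'
from h import *
W=shot("wrist");S=shot("scene");p=env.observe()["position"];print(p)
a=W["color"][200:400,130:430,::-1];b=S["color"][170:290,140:260,::-1]
cv2.imwrite("pics/m4.png",np.hstack([cv2.resize(a,None,fx=1.5,fy=1.5,interpolation=2),cv2.resize(b,(300,300),interpolation=2)]))
E
```

```text
time_s: 5.53
position: [0.4526, 0.09, 0.0038]
tool_rot: [[0.0, 1.0, -0.002], [1.0, -0.0, 0.0], [0.0, -0.002, -1.0]]
ft_force: [0.1, 0.3, -0.1]
grip_width: 0.085
gripper_force: 0.0
time_s: 6.2
position: [0.4531, 0.09, -0.0147]
tool_rot: [[-0.0, 1.0, 0.0], [1.0, 0.0, -0.0], [-0.0, 0.0, -1.0]]
ft_force: [-0.2, -0.1, -0.4]
grip_width: 0.0848
gripper_force: 0.0
[ 0.45305142  0.09000332 -0.01482667]
```

View pics/m4.png

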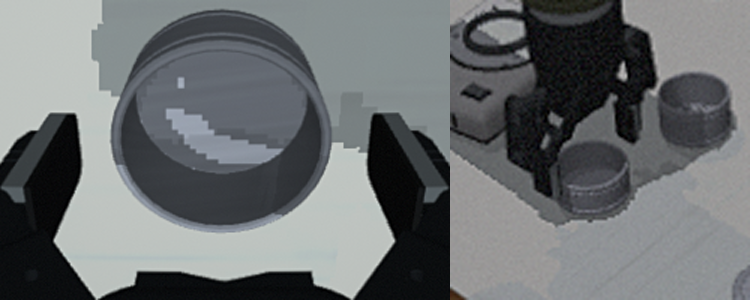

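Confirmed: TCP at −15 mm with no contact, and the tips are about level with the pan rim (rim centre at row 133, pad centre at row 150 in the crop, so the fingers sit about 4 mm too far −y). Shift +4 mm in y, lower 16 mm and close.

```bash
python3 -m crank '[8.5,0.4,0,0,0, 8.5,0,0,0.8,0, 8.5,0,0,0.8,0, 8.5,0,0,0,0, 5.5,0,0,0,0, 5.5,0,0,0,0, 5.5,0,0,0,0, 5.5,0,0,0,0]' 50
python3 -m crank '[5.5,0,0,0,0, 5.5,0,0,0,0, 5.5,0,0,0,0, 5.5,0,0,0,0, 5.5,0,0,0,0, 5.5,0,0,0,0, 5.5,0,0,0,0, 5.5,0,0,0,0]' 50
```

```text
time_s: 6.97
position: [0.453, 0.094, -0.0307]
tool_rot: [[-0.0, 1.0, 0.0], [1.0, 0.0, -0.0], [-0.0, 0.0, -1.0]]
ft_force: [-0.6, 0.5, 3.4]
grip_width: 0.0631
gripper_force: 55.1
time_s: 7.63
position: [0.453, 0.094, -0.0307]
tool_rot: [[0.0, 1.0, 0.0], [1.0, -0.0, -0.0], [-0.0, 0.0, -1.0]]
ft_force: [-1.1, -1.2, 6.3]
grip_width: 0.0633
gripper_force: 55.3
```

```bash
python3 -m crank '[5.5,0,0,-1,0, 5.5,0,0,-2,0, 5.5,0,0,-3,0, 5.5,0,0,-3,0, 5.5,0,0,-2,0, 5.5,0,0,0,0, 5.5,0,0,0,0, 5.5,0,0,0,0]' 50
python3 - <<'E'
from h import *
W=shot("wrist");S=shot("scene");p=env.observe()["position"];print(p)
g=[.453,.09,p[2]+.0307+.038]
print(g,circ([W,S],g,[(.032,0),(.029,0)],False,.01),circ([W],g,[(.032,0),(.029,0)],True,.01))
E
python3 -m crank '[5.5,2,1,0,0, 5.5,3,1,0,0, 5.5,3,1,0,0, 5.5,3,1,0,0, 5.5,3,1,0,0, 5.5,3,1,0,0, 5.5,2.2,1,0,0, 5.5,0.6,0.9,0,0]' 50
python3 -m crank '[5.5,0,0,0,0, 5.5,0,0,0,0, 5.5,0,0,2,0, 5.5,0,0,1,0, 5.5,0,0,0,0, 5.5,0,0,0,0, 5.5,0,0,0,0, 5.5,0,0,0,0]' 50
python3 - <<'E'
from h import *
W=shot("wrist","w5.png");S=shot("scene","s5.png");p=env.observe()["position"];print(p)
g=[p[0],p[1]-.004,p[2]+.0307+.038]
print(g,circ([W,S],g,[(.032,0),(.029,0)],False,.01),circ([W],g,[(.032,0),(.029,0)],True,.01))
a=W["color"][100:400,130:430,::-1];b=S["color"][120:240,100:220,::-1]
cv2.imwrite("pics/m5.png",np.hstack([cv2.resize(a,(400,400)),cv2.resize(b,(400,400),interpolation=2)]))
E
```

```text
time_s: 8.3
position: [0.4523, 0.094, 0.078]
tool_rot: [[0.0, 1.0, -0.002], [1.0, -0.0, 0.0], [0.0, -0.002, -1.0]]
ft_force: [-0.3, 0.0, -1.1]
grip_width: 0.0633
gripper_force: 55.3
[0.45222357 0.09399069 0.07769439]
[0.453, 0.09, np.float64(0.14639439353329656)] (array([0.4527, 0.0901, 0.1456]), np.float64(-312.6)) (array([0.4527, 0.0906]), np.float64(-178.8))
time_s: 9.07
position: [0.5315, 0.2951, 0.0773]
tool_rot: [[-0.003, 1.0, -0.002], [1.0, 0.003, 0.0], [0.0, -0.002, -1.0]]
ft_force: [-0.5, -0.3, -1.4]
grip_width: 0.0633
gripper_force: 55.3
time_s: 9.73
position: [0.5324, 0.2919, 0.0498]
tool_rot: [[0.0, 1.0, 0.001], [1.0, -0.0, 0.0], [0.0, 0.001, -1.0]]
ft_force: [0.8, 0.5, -0.4]
grip_width: 0.0634
gripper_force: 55.3
[0.53225135 0.2920181  0.04971798]
[np.float64(0.5322513484342289), np.float64(0.28801810329874433), np.float64(0.11841798477474036)] (array([0.5341, 0.2921, 0.123 ]), np.float64(-260.4)) (array([0.5325, 0.2885]), np.float64(-179.2))
```

View pics/m5.png

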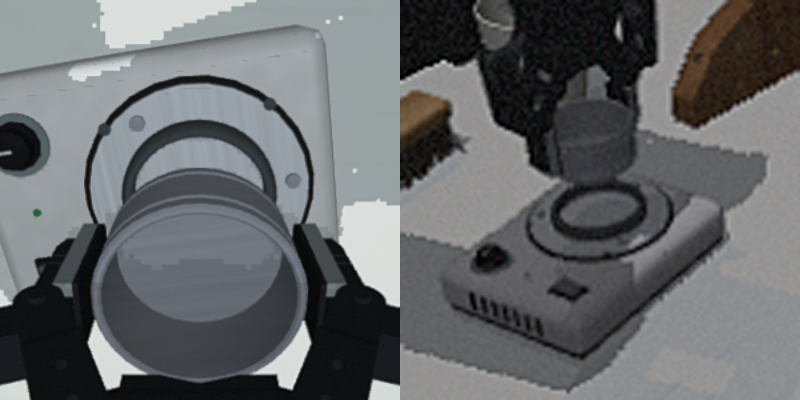

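The pan hangs upright above the ring and the wrist fit puts it within 1 mm of the seat axis. Lowering.

```bash
python3 -m crank '[5.5,0,0,1,0, 5.5,0,0,1,0, 5.5,0,0,0.8,0, 5.5,0,0,0.5,0, 5.5,0,0,0.3,0, 5.5,0,0,0.2,0, 5.5,0,0,0,0, 5.5,0,0,0,0]' 50
python3 -m crank '[5.5,0,0,0.05,0, 5.5,0,0,0,0, 8.5,0,0,0,0, 8.5,0,0,0,0, 8.5,0,0,0,0, 8.5,0,0,0,0, 8.5,0,0,-0.5,0, 8.5,0,0,-1,0]' 50
python3 -m crank '[8.5,0,0,-3,0, 8.5,0,0,-3,0, 8.5,0,0,-3,0, 8.5,-2,0,-2,0, 8.5,-3,0,-2,0, 8.5,-3,0,0,0, 8.5,0,0,0,0, 8.5,0,0,0,0]' 50
python3 - <<'E'
from h import *
W=shot("wrist","w6.png");S=shot("scene");p=env.observe()["position"];print(p)
print("pan",circ([W,S],[.532,.288,.08],[(.032,0),(.029,0)],False,.01),circ([W],[.532,.288,.08],[(.032,0),(.029,0)],True,.01))
print("coarse",circ([W,S],[.5745,.079,.046],[(.032,0),(.029,0)],False,.012))
print("fine",circ([W,S],[.70,.07,.030],[(.032,0),(.029,0)],False,.012))
a=W["color"][:,:,::-1];b=S["color"][120:240,100:220,::-1]
cv2.imwrite("pics/m6.png",np.hstack([cv2.resize(a,(480,360)),cv2.resize(b,(320,360),interpolation=2)]))
E
```

```text
time_s: 10.5
position: [0.5319, 0.292, 0.0114]
tool_rot: [[-0.0, 1.0, -0.0], [1.0, 0.0, -0.0], [-0.0, -0.0, -1.0]]
ft_force: [-3.0, -1.9, 3.8]
grip_width: 0.0631
gripper_force: 55.7
time_s: 11.17
position: [0.5314, 0.2918, 0.025]
tool_rot: [[0.0, 1.0, -0.002], [1.0, -0.0, -0.001], [-0.001, -0.002, -1.0]]
ft_force: [0.1, 0.6, -0.1]
grip_width: 0.0851
gripper_force: 0.0
time_s: 11.83
position: [0.5322, 0.211, 0.1568]
tool_rot: [[0.002, 1.0, 0.001], [1.0, -0.002, 0.0], [0.0, 0.001, -1.0]]
ft_force: [0.1, 0.2, 0.1]
grip_width: 0.0852
gripper_force: 0.0
[0.5319351  0.21242472 0.15588724]
pan (array([0.5324, 0.2876, 0.0795]), np.float64(-410.3)) (array([0.5323, 0.2877]), np.float64(-200.5))
coarse (array([0.5728, 0.0786, 0.0444]), np.float64(-491.9))
fine (array([0.6985, 0.0666, 0.027 ]), np.float64(-338.9))
```

View pics/m6.png

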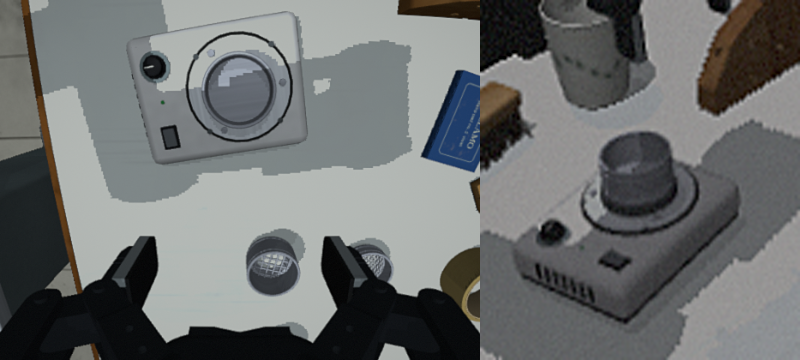

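The pan is seated: rim at z≈0.080, axis (0.532, 0.288). Next the fine sieve.

```bash
python3 -m crank '[8.5,-2,2.5,0,0, 8.5,-2.5,3,0,0, 8.5,-2.5,3,1,0, 8.5,-2.5,3,2,0, 8.5,-2.5,3,2,0, 8.5,-2.1,2.2,2.6,0, 8.5,0,0,2,0, 8.5,0,0,0,0]' 50
python3 - <<'E'
from h import *
W=shot("wrist","w7.png");S=shot("scene");D=shot("side");p=env.observe()["position"];print(p)
for im in ([W],[W,D]):print("fine",circ(im,[.699,.068,.03],[(.032,0),(.029,0)],len(im)<2,.012))
E
```

```text
time_s: 12.6
position: [0.6943, 0.0734, 0.0556]
tool_rot: [[0.001, 1.0, -0.009], [1.0, -0.001, 0.001], [0.001, -0.009, -1.0]]
ft_force: [-1.0, 1.0, -1.6]
grip_width: 0.0852
gripper_force: 0.0
[0.69611627 0.0750176  0.06287193]
fine (array([0.6972, 0.0667]), np.float64(-198.8))
fine (array([0.6972, 0.0666, 0.0299]), np.float64(-539.7))
```

```bash
python3 -m crank '[8.5,0,0,0,0, 8.5,0,0,2,0, 8.5,0,0,2,0, 8.5,0,0,0,0, 8.5,0,0,0,0, 8.5,0,0,0,0, 8.5,0,0,0,0, 8.5,0,0,0,0]' 50
python3 - <<'E'
from h import *
W=shot("wrist","w8.png");D=shot("side");p=env.observe()["position"];print(p)
for im in ([W],[W,D]):print("fine",circ(im,[.699,.068,.03],[(.032,0),(.029,0)],len(im)<2,.012))
E
```

```text
time_s: 13.42
position: [0.6966, 0.0736, 0.0231]
tool_rot: [[-0.0, 1.0, 0.002], [1.0, 0.0, -0.0], [-0.0, 0.002, -1.0]]
ft_force: [-0.2, 0.0, 0.4]
grip_width: 0.0849
gripper_force: 0.0
[0.69628277 0.07354105 0.0224388 ]
fine (array([0.6971, 0.0665]), np.float64(-196.8))
fine (array([0.6971, 0.0664, 0.0296]), np.float64(-527.1))
```

```bash
python3 -m crank '[8.5,-0.3,0.1,1,0, 8.5,0,0,1.5,0, 8.5,0,0,1.5,0, 8.5,0,0,0.9,0, 8.5,0,0,0.4,0, 8.5,0,0,0,0, 5.5,0,0,0,0, 5.5,0,0,0,0]' 50
python3 -m crank '[5.5,0,0,0,0, 5.5,0,0,0,0, 5.5,0,0,0,0, 5.5,0,0,0,0, 5.5,0,0,0,0, 5.5,0,0,0,0, 5.5,0,0,0,0, 5.5,0,0,0,0]' 50
```

```text
time_s: 14.18
position: [0.6975, 0.0705, -0.0305]
tool_rot: [[-0.0, 1.0, 0.002], [1.0, 0.0, -0.0], [-0.0, 0.002, -1.0]]
ft_force: [-1.4, 0.3, 37.2]
grip_width: 0.0633
gripper_force: 31.6
time_s: 14.85
position: [0.6978, 0.0705, -0.03]
tool_rot: [[-0.0, 1.0, 0.003], [1.0, 0.0, -0.0], [-0.0, 0.003, -1.0]]
ft_force: [-0.5, 0.4, 6.3]
grip_width: 0.0626
gripper_force: 55.3
```

```bash
python3 -m crank '[5.5,0,0,-1,0, 5.5,0,0,-2,0, 5.5,0,0,-3,0, 5.5,0,0,-3,0, 5.5,0,0,-2,0, 5.5,2,-1.5,-1,0, 5.5,3,-2.5,0,0, 5.5,3,-2.5,0,0]' 50
python3 -m crank '[5.5,3,-2.5,0,0, 5.5,3,-2.5,0,0, 5.5,3,-2,0,0, 5.5,3,-2,0,0, 5.5,2,-1,0,0, 5.5,0.1,0,0,0, 5.5,0,0,0,0, 5.5,0,0,0,0]' 50
python3 - <<'E'
from h import *
W=shot("wrist","w9.png");p=env.observe()["position"];print(p)
g=[p[0],p[1]-.004,p[2]+.030+.030]
print(g,circ([W],g,[(.032,0),(.029,0)],True,.008),circ([W],g,[(.032,0),(.029,0)],False,.008))
E
```

```text
time_s: 15.52
position: [0.6315, 0.1507, 0.0897]
tool_rot: [[0.002, 1.0, 0.002], [1.0, -0.002, 0.0], [0.0, 0.002, -1.0]]
ft_force: [0.1, 0.7, -1.1]
grip_width: 0.063
gripper_force: 55.1
time_s: 16.18
position: [0.5324, 0.291, 0.0888]
tool_rot: [[0.0, 1.0, 0.0], [1.0, -0.0, -0.0], [-0.0, 0.0, -1.0]]
ft_force: [-0.1, 0.2, -1.0]
grip_width: 0.0626
gripper_force: 55.1
[0.53254236 0.29063832 0.08867257]
[np.float64(0.5325423553554536), np.float64(0.28663831698950626), np.float64(0.1486725696289308)] (array([0.5326, 0.2873]), np.float64(-219.4)) (array([0.5326, 0.2867, 0.1478]), np.float64(-227.6))
```

```bash
python3 -m crank '[5.5,0.05,0,1,0, 5.5,0,0,1.2,0, 5.5,0,0,1,0, 5.5,0,0,0.7,0, 5.5,0,0,0.4,0, 5.5,0,0,0.3,0, 5.5,0,0,0.05,0, 5.5,0,0,0,0]' 50
python3 -m crank '[5.5,0,0,0.05,0, 5.5,0,0,0,0, 8.5,0,0,0,0, 8.5,0,0,0,0, 8.5,0,0,0,0, 8.5,0,0,0,0, 8.5,0,0,-0.5,0, 8.5,0,0,-1,0]' 50
python3 -m crank '[8.5,0,0,-3,0, 8.5,0,0,-3,0, 8.5,0,0,-3,0, 8.5,-3,0,0,0, 8.5,-3,0,0,0, 8.5,-3,0,0,0, 8.5,0,0,0,0, 8.5,0,0,0,0]' 50
python3 - <<'E'
from h import *
W=shot("wrist","w10.png");S=shot("scene");p=env.observe()["position"];print(p)
R=[(.032,0),(.029,0)]
print("fine",circ([W,S],[.532,.288,.102],R,False,.01),circ([W],[.532,.288,.102],R,True,.01),circ([S],[.532,.288,.102],R,True,.01))
print("coarse",circ([W,S],[.573,.079,.046],R,False,.01))
a=W["color"][:,:,::-1];b=S["color"][120:240,100:220,::-1]
cv2.imwrite("pics/m10.png",np.hstack([cv2.resize(a,(480,360)),cv2.resize(b,(320,360),interpolation=2)]))
E
```

```text
time_s: 16.9
position: [0.5322, 0.292, 0.0422]
tool_rot: [[0.0, 1.0, 0.001], [1.0, -0.0, 0.0], [0.0, 0.001, -1.0]]
ft_force: [-0.5, -0.1, -1.2]
grip_width: 0.0625
gripper_force: 55.1
time_s: 17.57
position: [0.5314, 0.2918, 0.0561]
tool_rot: [[0.0, 1.0, -0.002], [1.0, -0.0, -0.001], [-0.001, -0.002, -1.0]]
ft_force: [-0.3, 0.7, -0.2]
grip_width: 0.085
gripper_force: 0.0
time_s: 18.23
position: [0.5323, 0.201, 0.1477]
tool_rot: [[0.002, 1.0, 0.001], [1.0, -0.002, 0.0], [0.0, 0.001, -1.0]]
ft_force: [-0.8, -0.3, 0.6]
grip_width: 0.0851
gripper_force: 0.0
[0.53211084 0.20250059 0.14720156]
fine (array([0.5326, 0.2876, 0.1017]), np.float64(-409.8)) (array([0.5325, 0.2876]), np.float64(-205.7)) (array([0.5341, 0.2851]), np.float64(-212.1))
coarse (array([0.5726, 0.0786, 0.0445]), np.float64(-487.1))
```

View pics/m10.png

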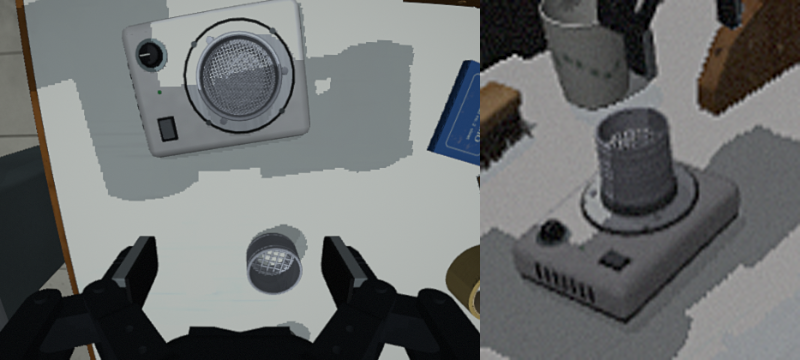

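The fine sieve is seated level (rim z 0.102). Now the coarse sieve.

```bash
python3 -m crank '[8.5,-2.5,0.5,0,0, 8.5,-3,1,0,0, 8.5,-3,1,2,0, 8.5,-2.5,1,2,0, 8.5,-1,0.5,2,0, 8.5,0,0,2,0, 8.5,0,0,0,0, 8.5,0,0,0,0]' 50
python3 - <<'E'
from h import *
W=shot("wrist","w11.png");D=shot("side");p=env.observe()["position"];print(p)
R=[(.032,0),(.029,0)]
for im in ([W],[W,D]):print("coarse",circ(im,[.573,.079,.046],R,len(im)<2,.01))
E
```

```text
time_s: 19.0
position: [0.5718, 0.0829, 0.0663]
tool_rot: [[-0.001, 1.0, -0.002], [1.0, 0.001, 0.0], [0.0, -0.002, -1.0]]
ft_force: [-0.1, -0.1, 1.0]
grip_width: 0.085
gripper_force: 0.0
[0.57261726 0.08298667 0.06792012]
coarse (array([0.5727, 0.0797]), np.float64(-174.0))
coarse (array([0.5728, 0.0795, 0.0453]), np.float64(-487.9))
```

```bash
python3 -m crank '[8.5,0.05,0,2,0, 8.5,0,0,2,0, 8.5,0,0,2,0, 8.5,0,0,1.7,0, 8.5,0,0,0.8,0, 8.5,0,0,0.4,0, 8.5,0,0,0,0, 5.5,0,0,0,0]' 50
python3 -m crank '[5.5,0,0,0,0, 5.5,0,0,0,0, 5.5,0,0,0,0, 5.5,0,0,0,0, 5.5,0,0,0,0, 5.5,0,0,0,0, 5.5,0,0,0,0, 5.5,0,0,0,0]' 50
```

```text
time_s: 19.77
position: [0.5727, 0.0827, -0.0213]
tool_rot: [[-0.0, 1.0, 0.002], [1.0, 0.0, -0.0], [-0.0, 0.002, -1.0]]
ft_force: [0.3, 0.6, 0.6]
grip_width: 0.075
gripper_force: 0.0
time_s: 20.43
position: [0.5727, 0.0826, -0.0207]
tool_rot: [[-0.0, 1.0, 0.002], [1.0, 0.0, -0.0], [-0.0, 0.002, -1.0]]
ft_force: [-1.7, 0.4, 6.4]
grip_width: 0.0632
gripper_force: 54.9
```

```bash
python3 -m crank '[5.5,0,0,-1,0, 5.5,0,0,-2,0, 5.5,0,0,-3,0, 5.5,0,0,-3,0, 5.5,0,0,-3,0, 5.5,2,-0.4,-1.6,0, 5.5,3,-0.6,0,0, 5.5,3,-0.6,0,0]' 50
python3 -m crank '[5.5,3,-0.6,0,0, 5.5,3,-0.6,0,0, 5.5,3,-0.6,0,0, 5.5,2.5,-0.4,0,0, 5.5,1.3,-0.2,0,0, 5.5,0,0,0,0, 5.5,0,0,0,0, 5.5,0,0,0,0]' 50
python3 - <<'E'
from h import *
W=shot("wrist","w12.png");p=env.observe()["position"];print(p)
g=[p[0],p[1]-.003,p[2]+.0207+.046]
R=[(.032,0),(.029,0)]
print(g,circ([W],g,R,True,.008),circ([W],g,R,False,.008))
E
```

```text
time_s: 21.1
position: [0.5564, 0.163, 0.1161]
tool_rot: [[0.002, 1.0, 0.004], [1.0, -0.002, 0.0], [0.0, 0.004, -1.0]]
ft_force: [1.2, -0.4, -3.3]
grip_width: 0.0633
gripper_force: 55.4
time_s: 21.77
position: [0.5323, 0.2895, 0.1139]
tool_rot: [[0.001, 1.0, 0.0], [1.0, -0.001, -0.0], [-0.0, 0.0, -1.0]]
ft_force: [0.2, 1.4, -1.1]
grip_width: 0.0633
gripper_force: 55.4
[0.53234022 0.28927665 0.11376663]
[np.float64(0.5323402206123788), np.float64(0.2862766497050306), np.float64(0.18046663405490643)] (array([0.5325, 0.2868]), np.float64(-211.2)) (array([0.5325, 0.2861, 0.1792]), np.float64(-230.2))
```

Within 1 mm. Shift +1 mm in y, then lower 40.5 mm.

```bash
python3 -m crank '[5.5,0.1,0,1,0, 5.5,0,0,1,0, 5.5,0,0,0.8,0, 5.5,0,0,0.6,0, 5.5,0,0,0.3,0, 5.5,0,0,0.3,0, 5.5,0,0,0.05,0, 5.5,0,0,0,0]' 50
python3 -m crank '[5.5,0,0,0.05,0, 5.5,0,0,0,0, 8.5,0,0,0,0, 8.5,0,0,0,0, 8.5,0,0,0,0, 8.5,0,0,0,0, 8.5,0,0,-0.5,0, 8.5,0,0,-1,0]' 50
python3 -m crank '[8.5,0,0,-3,0, 8.5,0,0,-3,0, 8.5,0,0,-2,0, 8.5,-3,0,0,0, 8.5,-3,0,0,0, 8.5,-3,-1,0,0, 8.5,0,0,0,0, 8.5,0,0,0,0]' 50
python3 - <<'E'
from h import *
W=shot("wrist","w13.png");S=shot("scene");p=env.observe()["position"];print(p)
R=[(.032,0),(.029,0)]
print("coarse",circ([W,S],[.532,.288,.140],R,False,.01),circ([W],[.532,.288,.140],R,True,.01))
print("cover",circ([W,S],[.4554,-.1031,.014],[(.032,0)],True,.012),circ([S],[.4554,-.1031,.014],[(.032,0)],True,.012))
a=W["color"][:,:,::-1];b=S["color"][100:240,90:230,::-1]
cv2.imwrite("pics/m13.png",np.hstack([cv2.resize(a,(440,330)),cv2.resize(b,(330,330),interpolation=2)]))
E
```

```text
time_s: 22.48
position: [0.5321, 0.2916, 0.0734]
tool_rot: [[-0.0, 1.0, 0.001], [1.0, 0.0, 0.0], [0.0, 0.001, -1.0]]
ft_force: [-0.4, -0.3, 1.2]
grip_width: 0.063
gripper_force: 55.7
time_s: 23.15
position: [0.5314, 0.2913, 0.087]
tool_rot: [[0.0, 1.0, -0.002], [1.0, -0.0, -0.001], [-0.001, -0.002, -1.0]]
ft_force: [0.1, 0.6, 0.3]
grip_width: 0.0849
gripper_force: 0.0
time_s: 23.82
position: [0.5221, 0.2006, 0.1688]
tool_rot: [[0.002, 1.0, 0.001], [1.0, -0.002, 0.0], [0.0, 0.001, -1.0]]
ft_force: [-0.3, -0.6, -0.5]
grip_width: 0.0846
gripper_force: 0.0
[0.5222945  0.20200084 0.168253  ]
coarse (array([0.5326, 0.2882, 0.1406]), np.float64(-324.6)) (array([0.5324, 0.2883]), np.float64(-212.1))
cover (array([ 0.4475, -0.1096]), np.float64(-100.8)) (array([ 0.4475, -0.1096]), np.float64(-99.2))
```

View pics/m13.png

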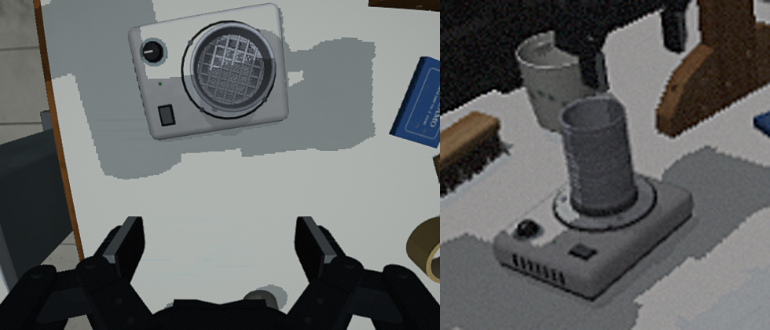

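The coarse sieve is seated (rim z 0.1406). Now over to the cover.

```bash
python3 -m crank '[8.5,-3,-0.8,0,0, 8.5,-4,-1,0,0, 8.5,-4,-1,0,0, 8.5,-4,-1,0,0, 8.5,-4,-1,0,0, 8.5,-4,-1,0,0, 8.5,-3,-0.9,1,0, 8.5,-2,0,2,0]' 50
python3 -m crank '[8.5,-1,0,2,0, 6,0,0,0,0, 6,0,0,0,0, 6,0,0,0,0, 6,0,0,0,0, 6,0,0,0,0, 6,0,0,0,0, 6,0,0,0,0]' 50
python3 - <<'E'
from h import *
W=shot("wrist","w14.png");S=shot("scene");p=env.observe()["position"];print(p,find(W,"cover_center"),find(S,"cover_center"))
for im in ([W],[S],[W,S]):
  print("cover",circ(im,[.455,-.103,.014],[(.032,0)],True,.012),circ(im,[.455,-.103,.014],[(.032,0),(.01,.022)],len(im)<2,.012))
E
```

```text
time_s: 24.58
position: [0.4555, -0.0808, 0.1392]
tool_rot: [[0.001, 1.0, 0.004], [1.0, -0.001, -0.002], [-0.002, 0.004, -1.0]]
ft_force: [2.1, 0.2, 0.4]
grip_width: 0.0848
gripper_force: 0.0
time_s: 25.25
position: [0.4552, -0.0881, 0.118]
tool_rot: [[-0.001, 1.0, 0.001], [1.0, 0.001, -0.0], [-0.0, 0.001, -1.0]]
ft_force: [0.3, 0.4, 0.6]
grip_width: 0.0601
gripper_force: 0.0
[ 0.45505275 -0.08831491  0.11776357] [(0.89, array([273.8, 213.1])), (0.71, array([538.2, 203.6]))] [(0.86, array([270.1, 283.8])), (0.66, array([152.6, 198.6]))]
cover (array([ 0.453 , -0.1029]), np.float64(-74.5)) (array([ 0.453 , -0.1028]), np.float64(-199.7))
cover (array([ 0.4473, -0.1098]), np.float64(-102.3)) (array([ 0.4481, -0.1091]), np.float64(-212.7))
cover (array([ 0.453, -0.103]), np.float64(-151.6)) (array([ 0.4522, -0.1061,  0.0087]), np.float64(-404.9))
```

View pics/w14.png

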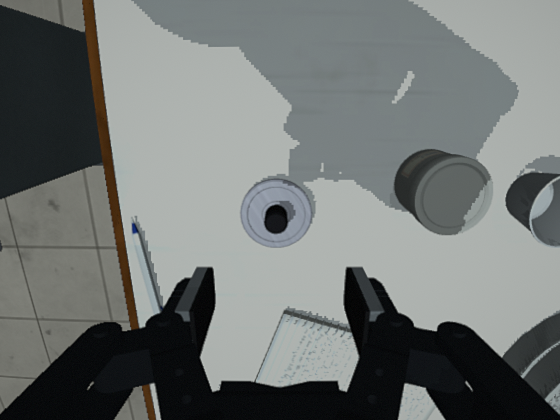

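The cover shows at (276,212) with its knob at (275,215); the fitted axis is (0.453, −0.103). I'll grip the knob with the fingertips just above the disc.

```bash
python3 -m crank '[4.5,-1.1,-0.2,2,0, 4.5,0,0,2,0, 4.5,0,0,2,0, 4.5,0,0,2,0, 4.5,0,0,2,0, 4.5,0,0,1,0, 4.5,0,0,0,0, 4.5,0,0,0,0]' 50
python3 -m crank '[4.5,0,0,1,0, 4.5,0,0,0.5,0, 4.5,0,0,0.4,0, 4.5,0,0,0.2,0, 4.5,0,0,0,0, 4.5,0,0,0,0, 4.5,0,0,0,0, 4.5,0,0,0,0]' 50
python3 - <<'E'
from h import *
W=shot("wrist");S=shot("scene");p=env.observe()["position"];print(p)
a=W["color"][120:420,130:430,::-1];b=S["color"][210:330,220:340,::-1]
cv2.imwrite("pics/m15.png",np.hstack([cv2.resize(a,(400,400)),cv2.resize(b,(400,400),interpolation=2)]))
E
```

```text
time_s: 26.12
position: [0.4529, -0.0995, 0.0075]
tool_rot: [[0.0, 1.0, -0.001], [1.0, -0.0, 0.0], [0.0, -0.001, -1.0]]
ft_force: [0.1, 1.0, 0.5]
grip_width: 0.0449
gripper_force: 0.0
time_s: 26.78
position: [0.4531, -0.0996, -0.0132]
tool_rot: [[0.0, 1.0, 0.0], [1.0, -0.0, -0.0], [-0.0, 0.0, -1.0]]
ft_force: [0.4, -0.2, 0.3]
grip_width: 0.045
gripper_force: 0.0
[ 0.45307132 -0.09950067 -0.01327183]
```

View pics/m15.png

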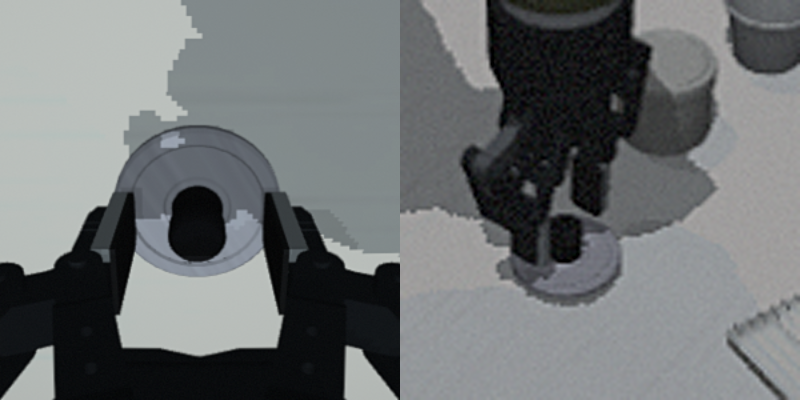

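The knob stands centred between the pads (crop knob (197,230), pads rows 192–262); the tips are at about z 0.027. Lower 4 mm and close.

```bash
python3 -m crank '[4.5,0,0,0.4,0, 4.5,0,0,0,0, 1.2,0,0,0,0, 1.2,0,0,0,0, 1.2,0,0,0,0, 1.2,0,0,0,0, 1.2,0,0,0,0, 1.2,0,0,0,0]' 50
python3 -m crank '[1.2,0,0,0,0, 1.2,0,0,0,0, 1.2,0,0,0,0, 1.2,0,0,0,0, 1.2,0,0,0,0, 1.2,0,0,0,0, 1.2,0,0,0,0, 1.2,0,0,0,0]' 50
```

```text
time_s: 27.55
position: [0.453, -0.0995, -0.0173]
tool_rot: [[0.0, 1.0, 0.0], [1.0, -0.0, -0.0], [-0.0, 0.0, -1.0]]
ft_force: [-0.2, -0.4, 4.3]
grip_width: 0.0179
gripper_force: 48.8
time_s: 28.22
position: [0.453, -0.0995, -0.0173]
tool_rot: [[-0.0, 1.0, 0.0], [1.0, 0.0, -0.0], [-0.0, 0.0, -1.0]]
ft_force: [-0.8, -0.1, 5.0]
grip_width: 0.0181
gripper_force: 48.9
```

```bash
python3 -m crank '[1.2,0,0,-1,0, 1.2,0,0,-2,0, 1.2,0,0,-3,0, 1.2,0,0,-3,0, 1.2,0,0,-3,0, 1.2,0,0,-3,0, 1.2,2,0.4,-2.2,0, 1.2,3,0.6,0,0]' 50
python3 -m crank '[1.2,3,0.6,0,0, 1.2,3,0.6,0,0, 1.2,3,0.6,0,0, 1.2,3,0.6,0,0, 1.2,3,0.6,0,0, 1.2,3,0.6,0,0, 1.2,3,0.6,0,0, 1.2,3,0.6,0,0]' 50
python3 -m crank '[1.2,3,0.6,0,0, 1.2,3,0.6,0,0, 1.2,2,0.6,0,0, 1.2,1,0.2,0,0, 1.2,0,0,0,0, 1.2,0,0,0,0, 1.2,0,0,0,0, 1.2,0,0,0,0]' 50
python3 - <<'E'
from h import *
W=shot("wrist","w16.png");p=env.observe()["position"];print(p)
g=[p[0],p[1]-.0035,p[2]+.0173+.014]
print(g,circ([W],g,[(.032,0)],True,.008))
a=W["color"][60:420,100:460,::-1]
cv2.imwrite("pics/m16.png",a)
E
```

```text
time_s: 28.88
position: [0.4649, -0.0511, 0.1585]
tool_rot: [[0.003, 1.0, 0.007], [1.0, -0.003, -0.003], [-0.003, 0.007, -1.0]]
ft_force: [0.7, -0.6, -0.7]
grip_width: 0.0178
gripper_force: 49.0
time_s: 29.55
position: [0.5108, 0.1921, 0.154]
tool_rot: [[-0.0, 1.0, -0.001], [1.0, 0.0, -0.0], [-0.0, -0.001, -1.0]]
ft_force: [0.4, -0.1, -0.6]
grip_width: 0.018
gripper_force: 49.0
time_s: 30.22
position: [0.5309, 0.2793, 0.1547]
tool_rot: [[0.001, 1.0, -0.0], [1.0, -0.001, -0.0], [-0.0, -0.0, -1.0]]
ft_force: [-0.3, -0.4, -0.6]
grip_width: 0.0182
gripper_force: 49.0
[0.53097778 0.27941194 0.15469561]
[np.float64(0.5309777795198267), np.float64(0.2759119390086672), np.float64(0.18599561275461662)] (array([0.5312, 0.2755]), np.float64(-110.8))
```

View pics/m16.png

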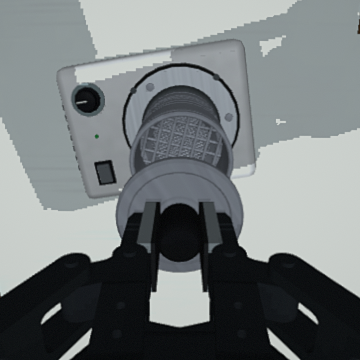

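The cover is held level but stops 12 mm short in y. Correct, then lower.

```bash
python3 -m crank '[1.2,0.6,0.1,0,0, 1.2,0.6,0,0,0, 1.2,0,0,0.7,0, 1.2,0,0,0.7,0, 1.2,0,0,0.6,0, 1.2,0,0,0,0, 1.2,0,0,0,0, 1.2,0,0,0,0]' 50
python3 - <<'E'
from h import *
W=shot("wrist","w17.png");p=env.observe()["position"];print(p)
g=[p[0],p[1]-.0035,p[2]+.0173+.014]
print(g,circ([W],g,[(.032,0)],True,.006))
E
```

```text
time_s: 30.93
position: [0.5321, 0.2925, 0.1346]
tool_rot: [[0.0, 1.0, 0.0], [1.0, -0.0, 0.0], [0.0, 0.0, -1.0]]
ft_force: [0.8, -0.2, -1.3]
grip_width: 0.018
gripper_force: 49.0
[0.53214927 0.29249825 0.13479457]
[np.float64(0.5321492650681525), np.float64(0.2889982459534303), np.float64(0.16609457082973506)] (array([0.5322, 0.2897]), np.float64(-96.6))
```

```bash
python3 -m crank '[1.2,-0.1,0,0.5,0, 1.2,0,0,0.5,0, 1.2,0,0,0.4,0, 1.2,0,0,0.3,0, 1.2,0,0,0.2,0, 1.2,0,0,0.05,0, 1.2,0,0,0,0, 1.2,0,0,0,0]' 50
```

```text
time_s: 31.65
position: [0.532, 0.2915, 0.1151]
tool_rot: [[-0.0, 1.0, 0.0], [1.0, 0.0, 0.0], [0.0, 0.0, -1.0]]
ft_force: [0.9, 0.9, -0.3]
grip_width: 0.0178
gripper_force: 49.1
```

```bash
python3 -m crank '[1.2,0,0,0.05,0, 1.2,0,0,0.05,0, 1.2,0,0,0,0, 1.2,0,0,0,0, 2.5,0,0,0,0, 3.5,0,0,0,0, 3.5,0,0,0,0, 3.5,0,0,0,0]' 50
python3 -m crank '[3.5,0,0,-1,0, 3.5,0,0,-2,0, 3.5,0,0,-2,0, 3.5,-3,0,-1,0, 3.5,-3,0,0,0, 3.5,-4,0,0,0, 3.5,-3,0,0,0, 3.5,0,0,0,0]' 50
python3 - <<'E'
from h import *
W=shot("wrist","w18.png");S=shot("scene");p=env.observe()["position"];print(p)
for im in ([W],[W,S]):print("cover",circ(im,[.5325,.288,.146],[(.032,0),(.01,.022)],len(im)<2,.01))
for n in ("tin_center","cup_center"):print(n,find(S,n,1))
a=W["color"][:,:,::-1];b=S["color"][90:310,80:370,::-1]
cv2.imwrite("pics/m18.png",np.hstack([cv2.resize(a,(370,278)),cv2.resize(b,(366,278))]))
cv2.imwrite("pics/m18.png",np.hstack([cv2.resize(a[:280,100:400],(380,355)),cv2.resize(b,(420,355),interpolation=2)]))
E
```

```text
time_s: 32.32
position: [0.5319, 0.2915, 0.1138]
tool_rot: [[0.0, 1.0, -0.0], [1.0, -0.0, -0.0], [-0.0, -0.0, -1.0]]
ft_force: [0.1, 0.7, -0.1]
grip_width: 0.0352
gripper_force: 0.0
time_s: 32.98
position: [0.5323, 0.1572, 0.175]
tool_rot: [[0.004, 1.0, 0.001], [1.0, -0.004, -0.001], [-0.001, 0.001, -1.0]]
ft_force: [0.3, 0.3, 0.2]
grip_width: 0.0349
gripper_force: 0.0
[0.5322274  0.1607628  0.17483366]
cover (array([0.5324, 0.2836]), np.float64(-129.7))
cover (array([0.5325, 0.2837, 0.1457]), np.float64(-323.8))
tin_center [(0.6, array([301.4, 236. ]))]
cup_center [(0.86, array([330.8, 214.2]))]
```

View pics/m18.png

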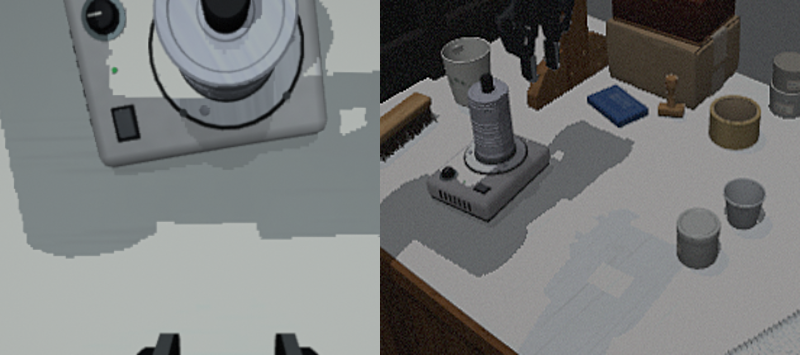

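The stack stands with the cover on, and the tin and cup are in place. The disc was cut off at the picture's top while the arm was still settling, so I'll check once more from a better place.

```bash
python3 -m crank '[3.5,2,0,0,0, 3.5,2,0,0,0, 3.5,0,0,0,0, 3.5,0,0,0,0, 3.5,0,0,0,0, 3.5,0,0,0,0, 3.5,0,0,0,0, 3.5,0,0,0,0]' 50
python3 - <<'E'
from h import *
W=shot("wrist","w19.png");S=shot("scene");p=env.observe()["position"];print(p)
for im in ([W],[W,S]):print("cover",circ(im,[.5325,.288,.146],[(.032,0),(.01,.022)],len(im)<2,.01))
print(circ([W],[.5325,.288,.146],[(.032,0)],True,.01),circ([S],[.5325,.288,.146],[(.032,0),(.01,.022)],True,.01))
cv2.imwrite("pics/m19.png",np.hstack([cv2.resize(W["color"][:240,150:410,::-1],(400,370)),cv2.resize(S["color"][110:220,110:220,::-1],(370,370),interpolation=2)]))
E
```

```text
time_s: 33.85
position: [0.532, 0.2011, 0.1741]
tool_rot: [[0.001, 1.0, -0.0], [1.0, -0.001, -0.0], [-0.0, -0.0, -1.0]]
ft_force: [-0.5, -0.3, -0.2]
grip_width: 0.0353
gripper_force: 0.0
[0.53203638 0.20118759 0.17409375]
cover (array([0.5324, 0.2872]), np.float64(-295.9))
cover (array([0.5326, 0.2862, 0.1492]), np.float64(-464.7))
(array([0.5334, 0.2857]), np.float64(-131.1)) (array([0.5327, 0.2836]), np.float64(-188.2))
```

View pics/m19.png

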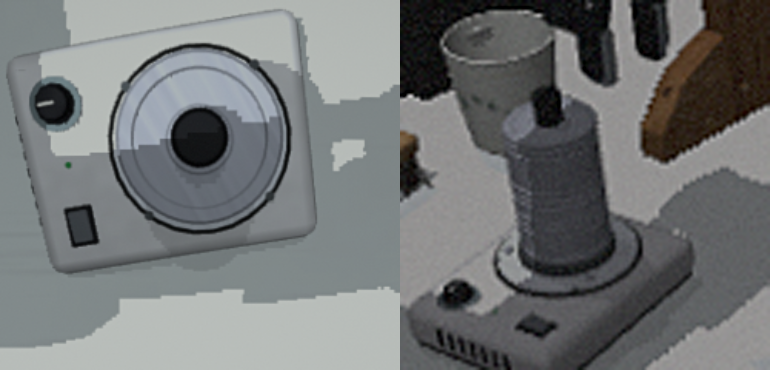

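```bash
python3 -c "
from rig import env
print(env.close_job())"
```

```text
the job is handed in; nothing more can be done
None
```

The four pieces are stacked on the shaker seat in the order asked (pan, fine sieve, coarse sieve, cover), all looking upright and fully seated in the last pictures, with the tin and cup left alone; I handed the job in at about 34 s.

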